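Fit the casting flasks over the wax trees

TASK

The wax trees stand ready on their rubber sprue bases, waiting to be invested. Put each steel casting flask on the rubber base that it fits: lower it straight and gently over the wax tree until it sits fully home on the floor inside the lip, upright. Leave the bases, the can and the jar where they stand, and let go of everything at the end.

Things in the scene. Friction and masses are not known exactly. Their poses are not given: they have to be found in the camera images.
- flask_a: the smallest of four casting flasks: a plain steel tube standing upright on the bench, open at both ends, 36 mm outside diameter, 50 mm tall, wall 2.5 mm. Origin: centre of its lower end, z up along the tube. Grip it across its outside, near the top.
- flask_b: the second smallest of four casting flasks: a plain steel tube standing upright on the bench, open at both ends, 45 mm outside diameter, 60 mm tall, wall 2.5 mm. Origin: centre of its lower end, z up along the tube. Grip it across its outside, near the top.
- flask_c: the second largest of four casting flasks: a plain steel tube standing upright on the bench, open at both ends, 54 mm outside diameter, 70 mm tall, wall 2.5 mm. Origin: centre of its lower end, z up along the tube. Grip it across its outside, near the top.
- flask_d: the largest of four casting flasks: a plain steel tube standing upright on the bench, open at both ends, 63 mm outside diameter, 80 mm tall, wall 2.5 mm. Origin: centre of its lower end, z up along the tube. Grip it across its outside, near the top.
- base_a: the smallest of four loose grey rubber bases; only the 36 mm flask fits: round dish 58 mm across, 18 high, floor 8 above the bench. Lip inside 41 mm across at the floor, flaring to 52 at the top; inner boss 24 at the floor. A green wax tree (1 ring) stands on it, top 47 mm above the bench. Origin: centre of underside, z up; the seated flask's origin lies 8 mm above it.
- base_b: the second smallest of four loose grey rubber bases; only the 45 mm flask fits: round dish 67 mm across, 18 high, floor 8 above the bench. Lip inside 50 mm across at the floor, flaring to 61 at the top; inner boss 33 at the floor. A green wax tree (3 small rings) stands on it, top 57 mm above the bench. Origin: centre of underside, z up; the seated flask's origin lies 8 mm above it.
- base_c: the second largest of four loose grey rubber bases; only the 54 mm flask fits: round dish 76 mm across, 18 high, floor 8 above the bench. Lip inside 59 mm across at the floor, flaring to 70 at the top; inner boss 42 at the floor. A green wax tree (6 rings) stands on it, top 66 mm above the bench. Origin: centre of underside, z up; the seated flask's origin lies 8 mm above it.
- base_d: the largest of four loose grey rubber bases; only the 63 mm flask fits: round dish 85 mm across, 18 high, floor 8 above the bench. Lip inside 68 mm across at the floor, flaring to 79 at the top; inner boss 51 at the floor. A green wax tree (9 rings) stands on it, top 77 mm above the bench. Origin: centre of underside, z up; the seated flask's origin lies 8 mm above it.
- spirit_can: bystander: black can with a red nozzle, 70 mm diameter, 157 mm tall, standing behind the bases on the right. Origin: centre of its underside.
- brown_jar: bystander: low closed jar with a brown cap, 86 mm diameter, 56 mm tall, standing near the front left of the bench. Origin: centre of its underside.
There are look-alikes about, which are no part of the job. What is shaped like the flask_b but pink or yellow is not meant.

How it is judged:
At the end, for the whole second after the job is handed in: Each flask stands upright (within 0.06 rad) on its own base, lower end on the base's floor (5 to 10.5 mm above the base's underside, nominally 8) and on the base's axis within 5 mm, released and at rest; every base is upright and within 30 mm of where it stood (horizontal distance between flask_a and base_a below 0.005 m and z of flask_a in the frame of base_a between 0.005 and 0.0105 m and angle between each of flask_a, base_a, flask_b, base_b, flask_c, base_c, flask_d, base_d's own z axis and vertical below 0.06 rad and linear speed of each of flask_a, flask_b, flask_c, flask_d below 0.01 m/s and distance of each of base_a, base_b, base_c, base_d from where it was at the start of the episode below 0.03 m and horizontal distance between flask_b and base_b below 0.005 m and z of flask_b in the frame of base_b between 0.005 and 0.0105 m and horizontal distance between flask_c and base_c below 0.005 m and z of flask_c in the frame of base_c between 0.005 and 0.0105 m and horizontal distance between flask_d and base_d below 0.005 m and z of flask_d in the frame of base_d between 0.005 and 0.0105 m); the robot touches nothing.
It fails at once if a rubber base with its wax tree is shoved more than 30 mm or tipped (distance of any of base_a, base_b, base_c, base_d from where it was at the start of the episode above 0.03 m or angle between any of base_a, base_b, base_c, base_d's own z axis and vertical above 0.25 rad).
It fails at once if a flask is dropped or thrust down over a base (faster than 0.5 m/s over its wax) ((horizontal distance between flask_a and base_a below 0.03 m and z of flask_a in the frame of base_a below 0.06 m and linear speed of flask_a above 0.5 m/s) or (horizontal distance between flask_a and base_b below 0.03 m and z of flask_a in the frame of base_b below 0.06 m and linear speed of flask_a above 0.5 m/s) or (horizontal distance between flask_a and base_c below 0.03 m and z of flask_a in the frame of base_c below 0.06 m and linear speed of flask_a above 0.5 m/s) or (horizontal distance between flask_a and base_d below 0.03 m and z of flask_a in the frame of base_d below 0.06 m and linear speed of flask_a above 0.5 m/s) or (horizontal distance between flask_b and base_a below 0.03 m and z of flask_b in the frame of base_a below 0.06 m and linear speed of flask_b above 0.5 m/s) or (horizontal distance between flask_b and base_b below 0.03 m and z of flask_b in the frame of base_b below 0.06 m and linear speed of flask_b above 0.5 m/s) or (horizontal distance between flask_b and base_c below 0.03 m and z of flask_b in the frame of base_c below 0.06 m and linear speed of flask_b above 0.5 m/s) or (horizontal distance between flask_b and base_d below 0.03 m and z of flask_b in the frame of base_d below 0.06 m and linear speed of flask_b above 0.5 m/s) or (horizontal distance between flask_c and base_a below 0.03 m and z of flask_c in the frame of base_a below 0.06 m and linear speed of flask_c above 0.5 m/s) or (horizontal distance between flask_c and base_b below 0.03 m and z of flask_c in the frame of base_b below 0.06 m and linear speed of flask_c above 0.5 m/s) or (horizontal distance between flask_c and base_c below 0.03 m and z of flask_c in the frame of base_c below 0.06 m and linear speed of flask_c above 0.5 m/s) or (horizontal distance between flask_c and base_d below 0.03 m and z of flask_c in the frame of base_d below 0.06 m and linear speed of flask_c above 0.5 m/s) or (horizontal distance between flask_d and base_a below 0.03 m and z of flask_d in the frame of base_a below 0.06 m and linear speed of flask_d above 0.5 m/s) or (horizontal distance between flask_d and base_b below 0.03 m and z of flask_d in the frame of base_b below 0.06 m and linear speed of flask_d above 0.5 m/s) or (horizontal distance between flask_d and base_c below 0.03 m and z of flask_d in the frame of base_c below 0.06 m and linear speed of flask_d above 0.5 m/s) or (horizontal distance between flask_d and base_d below 0.03 m and z of flask_d in the frame of base_d below 0.06 m and linear speed of flask_d above 0.5 m/s)).
It fails at once if a flask is rammed hard against a base or its wax (more than 80 N) (contact force between any of flask_a, flask_b, flask_c, flask_d and base_a above 80 N or contact force between any of flask_a, flask_b, flask_c, flask_d and base_b above 80 N or contact force between any of flask_a, flask_b, flask_c, flask_d and base_c above 80 N or contact force between any of flask_a, flask_b, flask_c, flask_d and base_d above 80 N).
It fails at once if the can or the jar is moved more than 30 mm (distance of any of spirit_can, brown_jar from where it was at the start of the episode above 0.03 m).
It also fails if it takes over 83 s, if anything falls off the work surface, if the arm or the gripper's body presses on something with over 40 N, if the wrist force passes 120 N, or if a joint passes its speed limit or range.

ROBOT

A 6-joint arm with a two-finger parallel gripper is mounted at the origin on a cart in front of the work surface, level with it; the furniture and walls round the work are solid. World frame = base frame: x ahead of the robot, y to its left, z up, the work surface at z = 0. Lengths are in m, angles in rad, forces in N, time in s.
With the tool pointing down it reaches from about 0.2 to 0.875 m from the base axis. Payload 3.4 kg.
Tool frame: the origin (TCP) lies between the finger pads; the fingertips stand 25 mm ahead of it and the grasp point (between the pads) lies 6 mm ahead of it (r.nose_length is the z of the fingertips in the tool frame, in m); z points along the fingers, y is the line along which they close (so a half turn about z gives the same grasp; the last joint's range is limited). The gripper opens to 94 mm and grips with 3 to 60 N. Pads are 16 mm wide; open, the fingers measure 119 mm over their backs; the gripper's body (75 mm by 177 mm) begins 78 mm behind the grasp point.
Start: joints at [1.209, 0.276, 1.505, -0, 1.361, -0.121], TCP at [0.137, 0.558, 0.23] pointing down, gripper open.
Joint ranges: [-2.89, 2.89], [-0.75, 2.08], [0.22, 2.7], [-1.18, 4.32], [0.11, 2.71], [-2.7, 2.7]. Speed limits (rad/s): [2.57, 2.57, 3.14, 3.14, 3.14, 3.14].

INTERFACE

Orientations are given as a unit quaternion [w, x, y, z].
In Python, from plant import r, gripper_to, inverse_kinematics, vision, models, telemetry gives the robot as it stands. Calls block until the motion is done:
- r.move_to(position, orientation): joint-space move of the TCP to a pose.
- r.move_l(position, rot=None, vel=0.15, guard=None): straight line of the TCP; rot=None keeps the orientation; vel is the mean speed in m/s. With guard (N) it stops when the force on the tool has changed by that much, and returns True; else False.
- r.movej(angles): joint-space move.
- gripper_to(opening, f_grip=None): finger opening in m; f_grip is the grip in N (None keeps the last); returns when the fingers have stopped.
- r.hold(seconds).
- inverse_kinematics(position, orientation): joint angles nearest the present ones, or None.
- vision.snapshot(name): name is "scene" or "top" or "wrist"; returns the picture (400x640x3 uint8, red, green, blue); there is no depth.
- vision.get_calibration(name): a dict with "fx", "fy", "cx", "cy" (pixels), "position" and "orientation" of the camera in the world. Camera axes: x right, y down, z forward; pixel columns grow to the right and rows downward; lengths in m; the calibration is good to about 2 mm. A picture is of the moment at which its call begins: read the wrist's pose just before it. get_calibration takes no time and is no camera call; for the wrist camera it gives the pose at the moment of the call.
A pose or a line that the arm cannot do raises r.PlanningError and nothing moves.
- r.sign_off(): hands the job in; it is judged then, once.
Trained networks look in the newest picture that a camera, given by its name, has taken for a name from the list of things; names that differ only in an ending like _2 or _b are one class to them, and where a whole thing is asked for, a point or a joint stands for the part that bears it (a point fixed in the world has none). Each returns a list of dicts, best first, with "score" (0 to 1); they miss things now and then, are a little off and sometimes report something else, mostly with a low value. They report only what shows in the picture. A call takes as long as a camera call. They do not tell look-alikes from the thing itself.
- models.boxes_of(thing, camera): "at" ([x, y, z] in m, in world coordinates, good to about 4 mm: the middle of the surface that is visible of it).
- models.regions_of(thing, camera): "pixels" (400x640 bool, what is visible of it).
- models.mark_of(thing, camera): "at" ([x, y, z] in m, in world coordinates, good to about 4 mm: a listed point, or the origin of a listed thing).
Readings, each from a call of its own:
- telemetry.current_t(): time.
- telemetry.current_joints(): joint angles.
- telemetry.current_dq(): joint speeds.
- telemetry.current_joint_efforts(): joint torques, N m.
- telemetry.current_ee_pos(): TCP position.
- telemetry.current_tool_rot(): TCP orientation.
- telemetry.current_wrist_force(): force on the tool from outside, world axes, zero at the start.
- telemetry.current_torque(): the same for the moment, N m.
- telemetry.current_opening(): finger opening in m.
- telemetry.current_finger_force(): force on a finger pad.
Only numpy, scipy, OpenCV 4.12 (cv2) and the standard library are available. Lean on these libraries where they do the work, as an engineer would, in place of code of your own. Each camera call takes 0.05 s, during which the arm holds its last target. There are 200 camera calls.

## Working session

There is one attempt and no reset: what is moved stays moved. The work goes in short steps, each a Python script; the robot and the scene stay as the last script left them, time stands still between calls to the robot, and variables do not carry over. Pictures are saved under pics/ and viewed, at most 14 in all, crops included, and the job is handed in when it is done.

```bash
ls; mkdir -p pics
python3 - <<'E'
from plant import r, vision, models, telemetry
import cv2,numpy as np
for n in ["top","scene"]:
    im=vision.snapshot(n); cv2.imwrite(f"pics/{n}0.png",im[:,:,::-1])
    c=vision.get_calibration(n); print(n,{k:np.round(v,3).tolist() for k,v in c.items()})
    for t in ["flask_a","base_a","spirit_can","brown_jar"]:
        print(t,[(np.round(d["at"],3).tolist(),round(d["score"],2)) for d in models.mark_of(t,n)])
print(telemetry.current_t())
E
```

```text
pics
top {'fx': 514.197, 'fy': 514.197, 'cx': 319.09, 'cy': 197.794, 'position': [0.338, 0.003, 1.247], 'orientation': [0.058, -0.703, 0.705, -0.071]}
flask_a [([0.454, -0.278, 0.002], 0.96), ([0.437, 0.026, -0.0], 0.75), ([0.455, 0.169, 0.0], 0.73), ([0.51, 0.104, -0.002], 0.57), ([0.472, -0.138, -0.001], 0.55), ([0.547, -0.057, -0.001], 0.52)]
base_a [([0.624, 0.162, 0.001], 0.79), ([0.592, -0.272, 0.002], 0.68), ([0.624, 0.04, 0.003], 0.68), ([0.642, -0.122, -0.001], 0.58), ([0.735, -0.282, 0.0], 0.2)]
spirit_can [([0.735, -0.281, 0.001], 0.61)]
brown_jar [([0.367, 0.272, 0.0], 0.77)]
scene {'fx': 375.651, 'fy': 375.651, 'cx': 316.397, 'cy': 194.265, 'position': [0.892, -0.404, 0.894], 'orientation': [-0.255, 0.906, 0.323, -0.096]}
flask_a [([0.451, -0.278, -0.001], 0.92), ([0.544, -0.057, -0.001], 0.84), ([0.516, 0.106, 0.004], 0.77), ([0.45, 0.17, 0.001], 0.71), ([0.439, 0.026, -0.001], 0.71), ([0.476, -0.136, -0.002], 0.64)]
base_a [([0.592, -0.27, 0.005], 0.92), ([0.64, -0.12, 0.003], 0.83), ([0.621, 0.043, -0.001], 0.83), ([0.624, 0.159, 0.001], 0.83)]
spirit_can [([0.736, -0.284, -0.002], 0.76), ([0.589, -0.268, 0.004], 0.29)]
brown_jar [([0.369, 0.272, -0.0], 0.77)]
0.5
```

Run:
```python
import cv2
a=cv2.imread("pics/top0.png"); 
cv2.imwrite("pics/top0c.png",cv2.resize(a[0:300,140:500],(720,600),interpolation=cv2.INTER_CUBIC))
```

```text
(no output)
```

View pics/top0c.png

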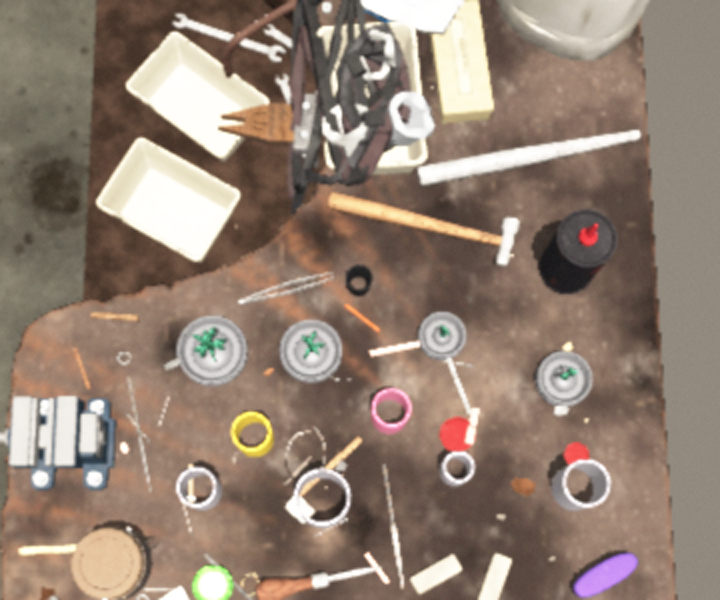

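View pics/scene0.png

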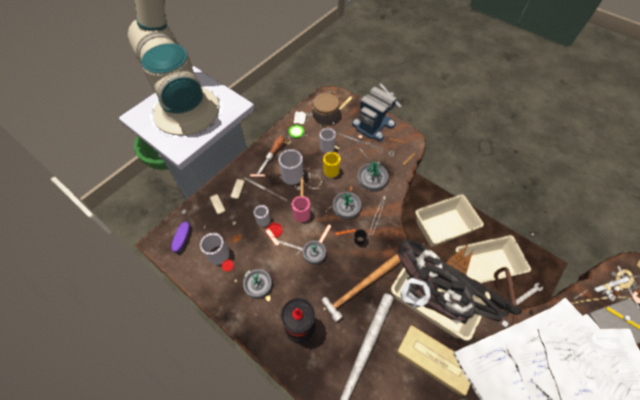

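The steel flasks, as crop pixels in the enlarged top view, are (198,488), (322,497), (457,468) and (582,484). Pink at (391,410) and yellow at (252,433) are look-alikes. The bases by tree and size are d (211,350), c (311,350), a (442,335) and b (565,378). (457,468) is the smallest flask (a) and (198,488) is b. c and d are (322,497) and (582,484), and I need a closer look to tell which is which. I'll take wrist views over the work.

```bash
cat > h.py <<'E'
from plant import r, gripper_to, inverse_kinematics, vision, models, telemetry
import cv2, numpy as np
from scipy.spatial.transform import Rotation as R
DOWN=[0,1,0,0]   # tool x = world x, y = -world y
def ray(c,px):
    q=np.array(c["orientation"]); M=R.from_quat(q[[1,2,3,0]])
    px=np.atleast_2d(px).astype(float)
    d=np.c_[(px[:,0]-c["cx"])/c["fx"],(px[:,1]-c["cy"])/c["fy"],np.ones(len(px))]
    return M.apply(d)
def to_plane(c,px,z):
    d=ray(c,px); p=np.array(c["position"]); return p+d*((z-p[2])/d[:,2])[:,None]
def proj(c,P):
    q=np.array(c["orientation"]); M=R.from_quat(q[[1,2,3,0]])
    v=M.inv().apply(np.atleast_2d(P)-np.array(c["position"]))
    return np.c_[c["fx"]*v[:,0]/v[:,2]+c["cx"],c["fy"]*v[:,1]/v[:,2]+c["cy"]]
E
python3 - <<'E'
from h import *
for i,y in enumerate([0.10,-0.21]):
    r.move_to([0.50,y,0.36],DOWN)
    c=vision.get_calibration("wrist"); im=vision.snapshot("wrist")
    cv2.imwrite(f"pics/w{i}.png",im[:,:,::-1])
    np.save(f"w{i}.npy",c,allow_pickle=True)
    print(telemetry.current_t(),{k:np.round(v,3).tolist() for k,v in c.items()})
    for t in ["flask_a","base_a"]:
        L=models.mark_of(t,"wrist"); print(t)
        for d in L: print(np.round(d["at"],3).tolist(),round(d["score"],2),proj(c,d["at"]).round().tolist())
E
```

```text
2.7 {'fx': 304.979, 'fy': 304.979, 'cx': 314.078, 'cy': 201.383, 'position': [0.576, 0.102, 0.515], 'orientation': [-0.094, -0.701, 0.701, 0.094]}
flask_a
[0.543, -0.058, 0.001] 0.9 [[411.0, 139.0]]
[0.475, -0.14, -0.005] 0.81 [[454.0, 179.0]]
[0.513, 0.109, 0.002] 0.81 [[310.0, 157.0]]
[0.44, 0.026, 0.001] 0.73 [[358.0, 199.0]]
[0.455, 0.173, -0.003] 0.68 [[274.0, 190.0]]
[0.454, -0.28, -0.005] 0.68 [[532.0, 190.0]]
base_a
[0.645, -0.124, -0.0] 0.71 [[458.0, 72.0]]
[0.586, -0.275, 0.0] 0.71 [[547.0, 112.0]]
[0.624, 0.042, -0.001] 0.61 [[352.0, 87.0]]
[0.625, 0.16, 0.001] 0.6 [[277.0, 86.0]]
4.0333 {'fx': 304.979, 'fy': 304.979, 'cx': 314.078, 'cy': 201.383, 'position': [0.576, -0.208, 0.515], 'orientation': [-0.093, -0.701, 0.701, 0.094]}
flask_a
[0.453, -0.28, -0.005] 0.93 [[355.0, 191.0]]
[0.44, 0.027, -0.002] 0.84 [[181.0, 199.0]]
[0.477, -0.136, -0.002] 0.81 [[273.0, 178.0]]
[0.544, -0.058, 0.002] 0.67 [[223.0, 139.0]]
[0.457, 0.171, 0.003] 0.64 [[95.0, 190.0]]
[0.513, 0.11, 0.0] 0.57 [[126.0, 158.0]]
base_a
[0.588, -0.278, 0.0] 0.81 [[358.0, 111.0]]
[0.642, -0.123, -0.004] 0.78 [[261.0, 76.0]]
[0.625, 0.159, -0.004] 0.74 [[85.0, 87.0]]
[0.622, 0.043, -0.001] 0.73 [[157.0, 89.0]]
```

Run:
```python
from h import *
c0=np.load("w0.npy",allow_pickle=True).item();c1=np.load("w1.npy",allow_pickle=True).item()
a=cv2.imread("pics/w0.png")[50:250,230:500]; b=cv2.imread("pics/w1.png")[50:250,160:430]
m=np.hstack([a,b]); 
def ring(c,img,P,D,h,ox,col):
    t=np.linspace(0,2*np.pi,60); Q=np.c_[P[0]+D/2*np.cos(t),P[1]+D/2*np.sin(t),0*t+h]
    q=(proj(c,Q)-[ox,50])*3
    cv2.polylines(img,[q.round().astype(int)],True,col,1)
A=cv2.resize(a,None,fx=3,fy=3,interpolation=3); B=cv2.resize(b,None,fx=3,fy=3,interpolation=3)
F={'A':((.4745,-.1375),.036,.05),'B':((.4543,.1708),.045,.06),'Xd':((.439,.0263),.063,.08),'Yc':((.453,-.279),.054,.07),
 'a':((.6423,-.1223),.058,.018),'b':((.5895,-.274),.067,.018),'c':((.6228,.042),.076,.018),'d':((.6245,.160),.085,.018)}
for k,(P,D,h) in F.items():
  for c,I,ox in((c0,A,230),(c1,B,160)): ring(c,I,P,D,h,ox,(0,255,0) if k.isupper() or k in('Xd','Yc') else (0,255,255))
for c,I,ox in((c0,A,230),(c1,B,160)):
    ring(c,I,(.439,.0263),.054,.07,ox,(0,0,255)); ring(c,I,(.453,-.279),.063,.08,ox,(0,0,255))
s=800/810
cv2.imwrite("pics/ovA.png",cv2.resize(A,(800,592))); cv2.imwrite("pics/ovB.png",cv2.resize(B,(800,592)))
```

```text
(no output)
```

View pics/ovA.png

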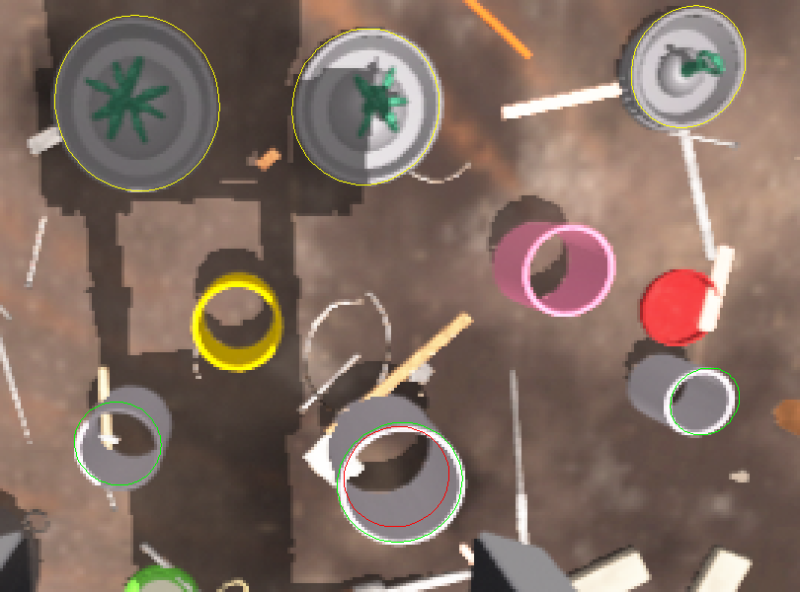

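View pics/ovB.png

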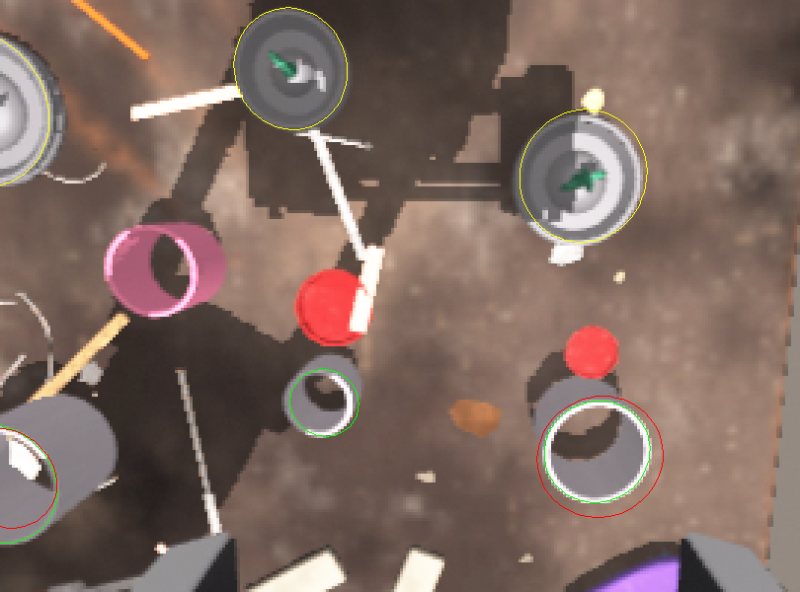

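From the overlay, the flask at (400,482) in ovA matches 63×80 (green ring), so it is flask_d. The one at (597,450) in ovB matches 54×70, so it is flask_c. The 36 and 45 mm rings match a and b, the base rings fit, and the pink and yellow flasks are excluded. Base b's ring sits about 1 mm off, so I corrected it. I'll start with flask_a.

```bash
cat >> h.py <<'E'
T={'a':((.4745,-.1375),(.6423,-.1223),.036,.05),'b':((.4540,.1712),(.5885,-.2725),.045,.06),
   'c':((.453,-.279),(.6228,.042),.054,.07),'d':((.439,.0263),(.6245,.160),.063,.08)}
def lower(k):
    F,B,D,H=T[k]; home=.008+H-.006
    hit=r.move_l([*B,home+.014],vel=.08,guard=8)
    if not hit: hit=r.move_l([*B,home-.002],vel=.025,guard=8)
    p=telemetry.current_ee_pos(); print(k,"hit",hit,"above home mm",(p[2]-home)*1e3,"F",np.round(telemetry.current_wrist_force(),1),"t",telemetry.current_t())
    return p[2]-home
def pick(k):
    F,B,D,H=T[k]; g=H-.006
    gripper_to(min(.094,D+.028))
    r.move_to([*F,max(H+.05,.12)],DOWN)
    print("guard",r.move_l([*F,g],vel=.15,guard=8))
    gripper_to(D-.01,f_grip=35)
    print("open",telemetry.current_opening(),"Ff",telemetry.current_finger_force())
    up=g+.105
    r.move_l([*F,up],vel=.2)
    r.move_l([*B,up],vel=.2)
    print("open",telemetry.current_opening())
def release(k):
    F,B,D,H=T[k]
    gripper_to(min(.094,D+.022)); p=list(telemetry.current_ee_pos())
    r.move_l([p[0],p[1],H+.008+.06],vel=.15)
E
python3 - <<'E'
from h import *
r.move_l([.5,-.17,.2],vel=.3)
pick('a')
if abs(lower('a'))<.004: release('a')
c=vision.get_calibration("wrist"); im=vision.snapshot("wrist"); cv2.imwrite("pics/a1.png",im[:,:,::-1]); print(telemetry.current_t())
E
```

```text
guard False
open 0.03633531290923992 Ff 35.001226365566254
open 0.03623657371227156
a hit True above home mm 0.5766840028853942 F [ 0.1 -0.5  4.7] t 10.55
11.7417
```

View pics/a1.png

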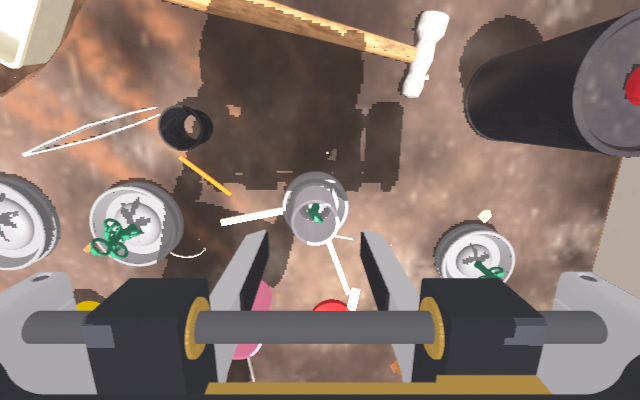

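Flask a is seated on base a around (316,205), with the wax showing inside. On to b, c and d.

Run:
```python
from h import *
for k in 'bcd':
    p=telemetry.current_ee_pos(); r.move_l([p[0]-.02,p[1],.2],vel=.2)
    F=T[k][0]; r.move_to([*F,.2],DOWN)
    pick(k)
    if not abs(lower(k))<.003: print("STOP"); break
    release(k)
    vision.snapshot("wrist")
p=telemetry.current_ee_pos(); r.move_l([p[0]-.2,p[1],.25],vel=.25) if k=='d' else 0
im=vision.snapshot("top"); cv2.imwrite("pics/top1.png",cv2.resize(im[130:260,210:460],(750,390),interpolation=3)[:,:,::-1])
for t in ["flask_a","base_a","spirit_can","brown_jar"]: print(t,[(np.round(d["at"],3).tolist(),round(d["score"],2)) for d in models.mark_of(t,"top")])
print(telemetry.current_t())
```

```text
guard False
open 0.044712251598372846 Ff 35.00135527923703
open 0.04424158487186418
b hit True above home mm 0.5805514194904062 F [-1.   0.9  3.8] t 20.4917
guard False
open 0.05431528527050985 Ff 35.00081175472587
open 0.053908517381357234
c hit True above home mm 0.6260079456374412 F [0.5 0.3 3. ] t 29.0833
guard False
open 0.06212004578817642 Ff 35.00118945725262
open 0.06272700550026314
d hit True above home mm 0.5786296056505963 F [-0.4  0.1  5.7] t 37.075
flask_a [([0.546, -0.057, 0.003], 0.79), ([0.588, -0.27, 0.008], 0.77), ([0.623, 0.163, 0.008], 0.73), ([0.621, 0.043, 0.009], 0.69), ([0.513, 0.108, -0.0], 0.54), ([0.638, -0.12, 0.009], 0.5)]
base_a [([0.624, 0.162, -0.001], 0.88), ([0.591, -0.273, 0.0], 0.72), ([0.623, 0.041, 0.004], 0.66), ([0.642, -0.123, -0.0], 0.55)]
spirit_can [([0.736, -0.279, -0.0], 0.96)]
brown_jar [([0.363, 0.269, -0.0], 0.94)]
39.575
```

View pics/top1.png

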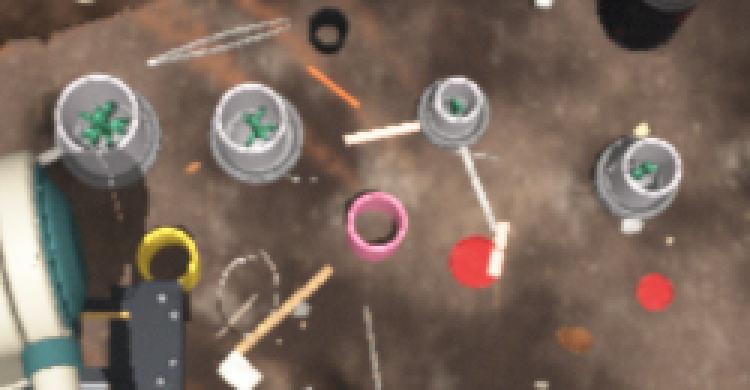

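The picture shows all four flasks upright in their bases: d (97,115), c (250,120), a (457,100) and b (650,165). All four descents stopped at home height, and the arm is clear.

Run:
```python
from h import *
r.hold(.5); print(r.sign_off())
```

```text
the job is handed in; nothing more can be done
None
```

All four flasks are seated on their matching bases and released; the can, the jar and the look-alikes were left where they stood, and the job was handed in at about 40 s (no verdict was returned).

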